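Fit the power module in the chassis and put up its panels

TASK

Fit the power module (the block on a notched, flanged foot) into the open instrument chassis: slide it along the chassis floor under the lips of the rail until it is fully home and the two sprung rollers have snapped into its side notches. Only then swing up the three hinged panels, the two long sides and the mouth end, so that they stand upright and make the chassis an open box. Leave the other things on the bench where they are.

Things in the scene. Friction and masses are not known exactly. Their poses are not given: they have to be found in the camera images.
- module: power module, loose, 0.35 kg: black block 84 long x 48 wide x 48 mm high on a grey flanged foot 90 x 70 x 8 mm (total height 56 mm). The foot has a notch, 21 mm wide and 7 mm deep, in the middle of each long side. Origin: centre of the foot's underside; x along its length, y across, z up. Alike end for end: either end may go in first.
- chassis: open aluminium chassis, fixed: floor plate 204 x 112 mm, its top 12 mm above the bench. Origin: centre of its underside; x along the rail towards the fixed upright rear wall (66 mm high over the floor, at x = +98 mm), z up. The floor is bare from x = -102 to -15 mm. End stop at x = +96.5 mm. Hinged panels along its +y side (far), -y side (near) and -x end (mouth).
- home (a point): point on the chassis floor where the module's origin lies when it is fully home (chassis x = +50 mm); axes as the chassis
- rail_mouth (a point): point on the chassis floor midway between the two steel side rails at their open end (chassis x = +8 mm; they run to +96). Rails 73 mm apart inside; their lips reach inwards over the foot, 59 mm between them, undersides 10.5 mm and tops 15 mm above the floor. Flared guides 11 mm high lead in from chassis x = -15 mm.
- loading_floor (a point): point on the chassis floor, middle of the bare part before the rails (chassis x = -45 mm); the module set down here lies just clear of the lips, between the flared guides
- panel_far (a joint): hinge angle of the far long side panel, rad: 0 = lying flat outwards, 1.571 = upright (its stop). Starts leaning outwards at 0.65 to 1.05; stiff hinge, stays at any angle. The hinge line is level, 8 mm above the bench, 58 mm to the chassis's +y side, along x; the panel is 196 long x 70 mm high x 4 mm thick.
- panel_near (a joint): hinge angle of the near long side panel, rad: 0 = lying flat outwards, 1.571 = upright (its stop). Starts leaning outwards at 0.65 to 1.05; stiff hinge, stays at any angle. The hinge line is level, 8 mm above the bench, 58 mm to the chassis's -y side, along x; the panel is 196 long x 70 mm high x 4 mm thick.
- panel_mouth (a joint): hinge angle of the mouth end panel, rad: 0 = lying flat outwards, 1.571 = upright (its stop). Starts leaning outwards at 0.65 to 1.05; stiff hinge, stays at any angle. The hinge line is level, 8 mm above the bench, 104 mm to the chassis's -x side, along y; the panel is 108 long x 70 mm high x 4 mm thick.
- panel_far_edge (a point): middle of the far panel's free edge, 70 mm from its hinge (edge bead 7 mm thick)
- panel_near_edge (a point): middle of the near panel's free edge, 70 mm from its hinge
- panel_mouth_edge (a point): middle of the mouth panel's free edge, 70 mm from its hinge
- detent_far (a joint): travel of the sprung detent roller (24 mm diameter) on the chassis's +y side beside the home point, m: 0 = sprung out, 4 mm into the foot's path; about 0.004 while the foot's side pushes it back; 0 again once it has dropped into the notch. About 10 N along the rail pushes the module past the two rollers.
- detent_near (a joint): the same for the roller on the -y side
- adapter: mains adapter, a plain black block 104 x 58 x 36 mm with no foot and no notches: a bystander, about as big as the module; it may lie in either of the two places. Origin: centre of its underside.
- screwdriver: screwdriver 180 mm long lying on the mat, bystander. Origin: near its middle, underside.
- wrench: steel wrench 150 mm long lying on the mat, bystander. Origin: near its middle, underside.
- tape: roll of paper tape, diameter 84 mm, 24 mm high, lying flat, bystander. Origin: centre of the underside.
- dispenser: white bottle, diameter 60 mm, 130 mm high, standing, bystander. Origin: centre of the underside.
- tumbler: steel can, diameter 72 mm, 180 mm high, standing, bystander. Origin: centre of the underside.
Mind the look-alikes: they are no part of the job. Leave any blue or red look-alike of the module alone.

How it is judged (in metres and radians):
On the way:
1. the module is home on the rail, held by both rollers, before any panel has been put up (horizontal distance between module and home below 0.004 m and z of module in the frame of home between -0.004 and 0.004 m and angle between the x axis of module and the x axis of chassis, either way round below 0.06 rad and value of joint each of detent_far, detent_near below 0.002 m and value of joint each of panel_far, panel_near, panel_mouth below 1.3 rad), for 0.2 s.
At the end, for the whole second after the job is handed in: The module lies flat on the chassis floor at the home point (within 4 mm, and within 0.06 rad of the rail's direction), both detent rollers are out in its notches (less than 2 mm pushed back), all three panels stand upright (over 1.45 rad) and everything is at rest (horizontal distance between module and home below 0.004 m and z of module in the frame of home between -0.004 and 0.004 m and angle between the x axis of module and the x axis of chassis, either way round below 0.06 rad and value of joint each of detent_far, detent_near below 0.002 m and linear speed of module below 0.02 m/s and value of joint each of panel_far, panel_near, panel_mouth above 1.45 rad and velocity of joint each of panel_far, panel_near, panel_mouth below 0.1 rad/s); the robot touches nothing.
It fails at once if one of the other things on the bench is moved by more than 30 mm (distance of any of adapter, screwdriver, wrench, tape, dispenser, tumbler from where it was at the start of the episode above 0.03 m).
It also fails if it takes over 72 s, if anything falls off the work surface, if the arm or the gripper's body presses on something with over 40 N, if the wrist force passes 120 N, or if a joint passes its speed limit or range.

ROBOT

A 6-joint arm with a two-finger parallel gripper is mounted at the origin on the work surface. World frame = base frame: x ahead of the robot, y to its left, z up, the work surface at z = 0. Lengths are in m, angles in degrees, forces in N, time in s.
With the tool pointing down it reaches from about 0.25 to 0.8 m from the base axis. Payload 3.9 kg.
Tool frame: the origin (TCP) lies between the finger pads; the fingertips stand 8 mm ahead of it and the grasp point (between the pads) lies 11 mm behind it; z points along the fingers, y is the line along which they close (so a half turn about z gives the same grasp; the last joint's range is limited). The gripper opens to 85 mm and grips with 20 to 120 N. Pads are 22 mm wide; open, the fingers measure 114 mm over their backs; the gripper's body (76 mm by 85 mm) begins 54 mm behind the grasp point. The pads swing forward as they close: fully open they stand 13 mm farther back than shut.
Start: joints at [70.818, 14.897, -7.913, 67.191, 0, 90], TCP at [0.172, 0.496, 0.239] pointing down, gripper open.
Joint ranges: [-159.42, 159.42], [-47.68, 98.78], [-73.54, 78.23], [-108.79, 121.32], [-90, 84.71], [-180, 180]. Speed limits (degrees/s): [147.25, 147.25, 180, 180, 180, 180].

INTERFACE

Orientations are given as a 3x3 rotation matrix whose columns are the frame's x, y, z axes.
In Python, from station import arm gives the robot as it stands. Calls block until the motion is done:
- arm.goto(position, orientation): joint-space move of the TCP to a pose.
- arm.line_to(position, vel=0.15, attitude=None, max_force=None): straight line of the TCP; attitude=None keeps the orientation; vel is the mean speed in m/s. With max_force (N) it stops when the force on the tool has changed by that much, and returns True; else False.
- arm.move_j(angles): joint-space move.
- arm.ungrasp() and arm.clamp(force=None): open the fingers fully, or close them until they stop; force is the grip in N (None keeps the last).
- arm.hold(seconds).
- arm.ik(position, orientation): joint angles nearest the present ones, or None.
- arm.observe(): the state.
- arm.camera(name): name is "scene" or "top" or "wrist"; returns the picture (384x512x3 uint8, red, green, blue); there is no depth.
- arm.get_calibration(name): a dict with "K" (3x3 intrinsics, pixels), "distortion" ([k1, k2, p1, p2, k3] as OpenCV has them; the pictures are not rectified), "R" (3x3) and "t" (3): a world point X has camera coordinates R X + t; the wrist camera has in their place "hand_eye" (4x4, takes a point from camera to tool coordinates, whose origin is the TCP and whose axes are the flange's). Camera axes: x right, y down, z forward; pixel columns grow to the right and rows downward; lengths in m; the calibration is good to about 2 mm. A picture is of the moment at which its call begins: read the wrist's pose just before it. get_calibration takes no time and is no camera call.
A pose or a line that the arm cannot do raises arm.PlanningError and nothing moves.
- arm.finish_job(): hands the job in; it is judged then, once.
The state is a dict: "time_s": time; "q": joint angles; "qvel": joint speeds; "effort": joint torques, N m; "eef_pos": TCP position; "tool_rot": TCP orientation; "contact_force": force on the tool from outside, world axes, zero at the start; "ft_torque": the same for the moment, N m; "finger_gap": opening from 0.0 (shut) to 1.0 (fully open); "gripper_force": force on a finger pad.
Only numpy, scipy, OpenCV 4.12 (cv2) and the standard library are available. Lean on these libraries where they do the work, as an engineer would, in place of code of your own. Each camera call takes 0.05 s, during which the arm holds its last target. There are 200 camera calls.

## Working session

There is one attempt and no reset: what is moved stays moved. The work goes in short steps, each a Python script; the robot and the scene stay as the last script left them, time stands still between calls to the robot, and variables do not carry over. Pictures are saved under pics/ and viewed, at most 14 in all, crops included, and the job is handed in when it is done.

```bash
mkdir -p pics; ls; python3 - <<'E'
from station import arm
import cv2,numpy as np
for n in ("scene","top"):
    im=arm.camera(n); cv2.imwrite(f"pics/{n}0.png",im[:,:,::-1])
    c=arm.get_calibration(n); print(n,c)
print(arm.get_calibration("wrist"))
print(arm.observe())
E
```

```text
pics
scene {'K': array([[387.42568248,   0.        , 255.13160786],
       [  0.        , 387.42568248, 185.35864444],
       [  0.        ,   0.        ,   1.        ]]), 'distortion': array([-0.11990066,  0.        ,  0.        ,  0.        ,  0.        ]), 'R': array([[ 0.80229644,  0.59690856, -0.00453733],
       [ 0.34015146, -0.46341272, -0.81825768],
       [-0.49052767,  0.65494185, -0.57483369]]), 't': array([-0.43300681, -0.13904363,  1.28183598])}
top {'K': array([[384.67110853,   0.        , 250.97184977],
       [  0.        , 384.67110853, 189.23492417],
       [  0.        ,   0.        ,   1.        ]]), 'distortion': array([-0.03655578,  0.        ,  0.        ,  0.        ,  0.        ]), 'R': array([[-2.02838652e-03, -9.99882758e-01,  1.51774824e-02],
       [-9.97040199e-01,  8.55680361e-04, -7.68772338e-02],
       [ 7.68552334e-02, -1.52884968e-02, -9.96925040e-01]]), 't': array([-0.01935487,  0.53989602,  1.29010394])}
{'K': array([[307.01066595,   0.        , 254.34197282],
       [  0.        , 307.01066595, 192.79559554],
       [  0.        ,   0.        ,
[... 557 characters left out ...]
      -2.19034937e-04,  8.99997205e+01]), 'qvel': array([ 0.02823275, -0.1848858 ,  0.27308794, -0.01024444, -0.09896808,
        0.10156122]), 'effort': array([ 1.06807656e-03, -4.06509054e+01,  2.54527152e+01,  1.01228908e-02,
        1.27976136e-04,  1.69197669e-06]), 'eef_pos': array([0.17229866, 0.49529253, 0.23854331]), 'tool_rot': array([[-9.44485543e-01,  3.28552463e-01, -5.81435631e-04],
       [ 3.28552977e-01,  9.44484043e-01, -1.68305195e-03],
       [-3.81418791e-06, -1.78065064e-03, -9.99998415e-01]]), 'contact_force': array([ 0.2281663 ,  0.15379069, -0.13016538]), 'ft_torque': array([0.04115484, 0.01818266, 0.00915551]), 'gripper_force': 0.0, 'finger_gap': 1.0007575255315972}
```

View pics/top0.png

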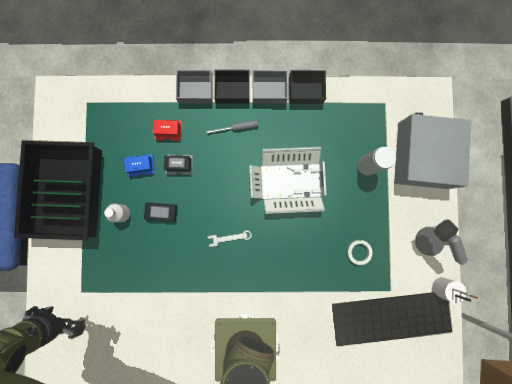

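View pics/scene0.png

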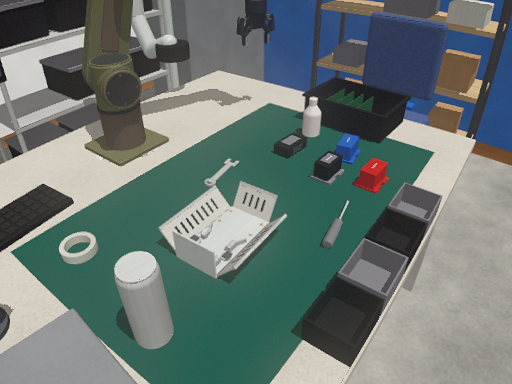

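The top view has four candidates. Black block on a grey foot at (178,164) matches the module. Plain black block at (160,212) is the adapter. The blue (139,165) and red (167,129) blocks are look-alikes. The chassis is at about (292,181), with its mouth to the left. I'll check this in one close crop.

```bash
cat > h.py <<'E'
from station import arm
import cv2,numpy as np
def px2w(name,uv,z,pose=None):
    c=arm.get_calibration(name)
    if name=="wrist":
        T=np.eye(4);T[:3,:3]=pose[1];T[:3,3]=pose[0]
        M=T@c["hand_eye"];R=M[:3,:3];o=M[:3,3]
    else: R=c["R"].T;o=-R@c["t"]
    p=cv2.undistortPoints(np.array(uv,float).reshape(-1,1,2),c["K"],c["distortion"])[:,0]
    d=np.c_[p,np.ones(len(p))]@R.T
    return o+d*((z-o[2])/d[:,2])[:,None]
def w2px(name,X,pose=None):
    c=arm.get_calibration(name)
    if name=="wrist":
        T=np.eye(4);T[:3,:3]=pose[1];T[:3,3]=pose[0]
        M=np.linalg.inv(T@c["hand_eye"]);R=M[:3,:3];t=M[:3,3]
    else: R,t=c["R"],c["t"]
    return cv2.projectPoints(np.array(X,float).reshape(-1,1,3),cv2.Rodrigues(R)[0],t,c["K"],c["distortion"])[0][:,0]
def down(yaw): # finger-closing (tool y) direction at yaw deg; tool z down
    a=np.radians(yaw);y=np.array([np.cos(a),np.sin(a),0]);z=np.array([0,0,-1.])
    return np.c_[np.cross(y,z),y,z]
def snap(name,fn=None):
    o=arm.observe();im=arm.camera(name)[:,:,::-1].copy()
    if fn: cv2.imwrite("pics/"+fn,im)
    return im,(o["eef_pos"],o["tool_rot"])
E
python3 - <<'E'
from h import *
im=cv2.imread("pics/top0.png")
a=cv2.resize(im[115:235,110:210],None,fx=4,fy=4,interpolation=cv2.INTER_CUBIC)
b=cv2.resize(im[140:220,240:335],None,fx=4,fy=4,interpolation=cv2.INTER_CUBIC)
o=np.zeros((480,790,3),np.uint8);o[:,:400]=a;o[:320,405:785]=b
cv2.imwrite("pics/crop1.png",o)
print(px2w("top",[(178,164),(160,212),(139,165)],0.03)); print(px2w("top",[(264,210),(264,155),(323,160),(323,206)],0.012))
E
```

```text
[[0.62535715 0.22774004 0.03      ]
 [0.46261246 0.2862638  0.03      ]
 [0.62206739 0.36025936 0.03      ]]
[[ 0.46930044 -0.06468236  0.012     ]
 [ 0.6592583  -0.06557102  0.012     ]
 [ 0.64199651 -0.27021981  0.012     ]
 [ 0.4825951  -0.26755586  0.012     ]]
```

View pics/crop1.png

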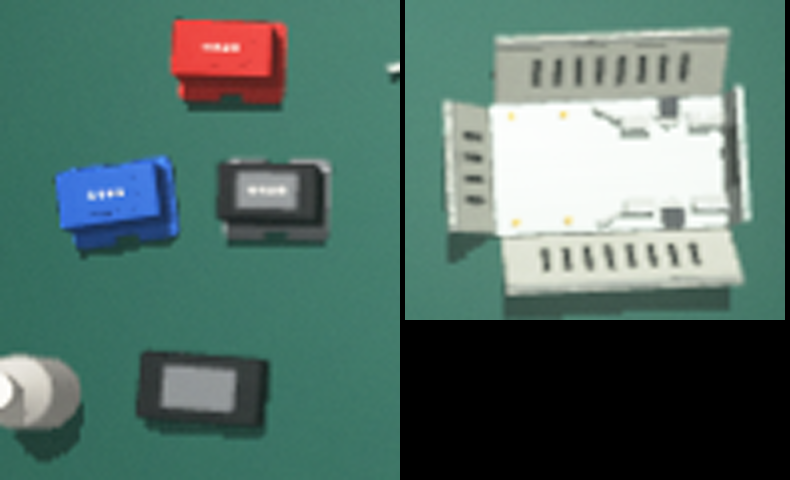

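The crop confirms it. The module is the black block on a light grey notched foot at top pixel (178,165). The adapter at (161,212) has no foot. The chassis mouth faces image-left, so chassis +x is roughly world -y. Next I'll take close looks with the wrist camera.

```bash
python3 - <<'E'
from h import *
import pickle
arm.goto([0.562,-0.13,0.30],down(0)); arm.hold(0.3)
a,pa=snap("wrist","wch.png")
arm.goto([0.62,0.235,0.19],down(0)); arm.hold(0.3)
b,pb=snap("wrist","wmod.png")
pickle.dump((pa,pb),open("poses.pkl","wb"))
o=arm.observe();print(pa[0],pb[0],o["q"],o["time_s"])
# stacked view: chassis 1.0x left-cropped, module
cv2.imwrite("pics/v2.png",cv2.resize(a,(800,600),interpolation=cv2.INTER_CUBIC))
cv2.imwrite("pics/v3.png",cv2.resize(b,(800,600),interpolation=cv2.INTER_CUBIC))
E
```

```text
[ 0.56205793 -0.1295902   0.29997959] [0.62036788 0.23408203 0.19041299] [ 2.06956385e+01  2.98133609e+01  8.06503261e+00  6.82235734e+01
 -3.53996483e-03  1.10756025e+02] 4.85
```

View pics/v2.png

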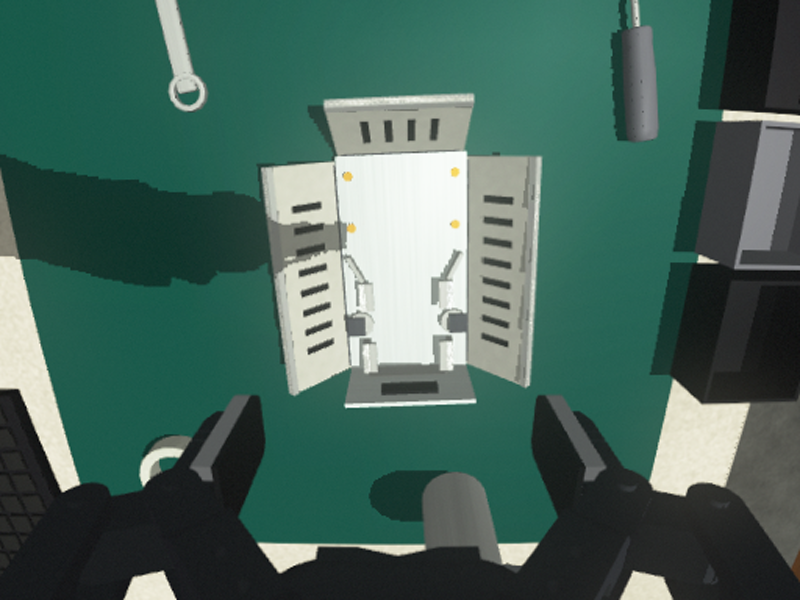

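View pics/v3.png

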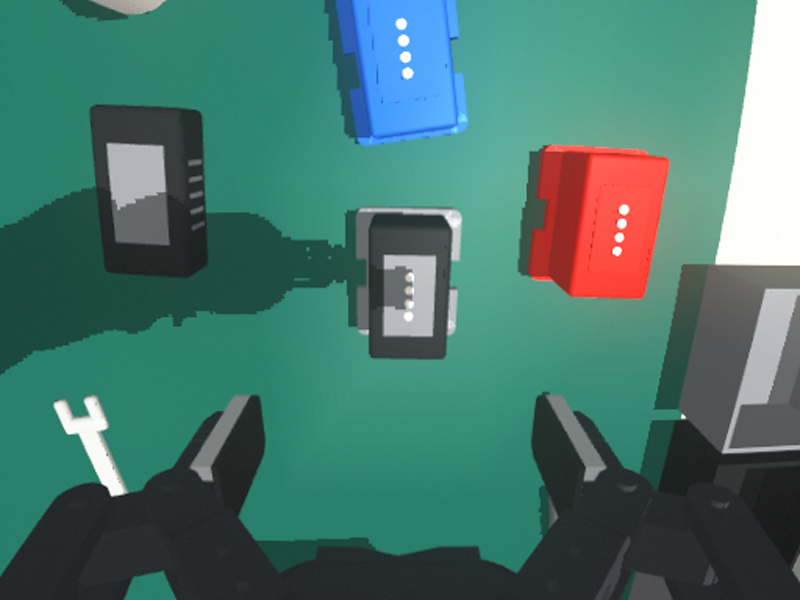

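The wrist chassis view (800 px scale) shows floor corners at (334,155), (467,152), (350,366) and (466,364), and lips at u≈373 and 438 near v≈290. In the module view the foot corners are at (358,208) and (461,209), and the block's top edge runs (370,358) to (446,358). The blue look-alike is well clear behind it and the red one is to the right. I'll fit both poses now.

```bash
cat > fit.py <<'E'
from h import *
import pickle
from scipy.optimize import least_squares
def fit(name,pose,pts,px,x0,free=3):
    pts=np.array(pts,float);px=np.array(px,float)
    def W(p):
        c,s=np.cos(p[2]),np.sin(p[2]);P=pts.copy()
        P[:,0]=p[0]+c*pts[:,0]-s*pts[:,1];P[:,1]=p[1]+s*pts[:,0]+c*pts[:,1];return P
    r=least_squares(lambda p:(w2px(name,W(p),pose)-px).ravel(),x0,x_scale=[.01,.01,.1],loss="soft_l1")
    return r.x,(w2px(name,W(r.x),pose)-px).round(1).tolist()
E
python3 - <<'E'
from fit import *
pa,pb=pickle.load(open("poses.pkl","rb")); s=1.5625
k=lambda L:np.array(L)/s
P=[(-.102,-.056,.012),(-.102,.056,.012),(.0965,-.056,.012),(.0965,.056,.012),(.008,-.0295,.027),(.008,.0295,.027)]
x,r=fit("wrist",pa,P,k([(334,155),(467,152),(350,366),(466,364),(373,284),(438,279)]),[.565,-.165,-np.pi/2]);print("chassis",x[:2],np.degrees(x[2]),r)
t=lambda L:np.c_[240+(np.array(L)[:,0]-405)/4,140+np.array(L)[:,1]/4]
x,r=fit("top",None,P[:4],t([(497,236),(492,103),(730,228),(722,100)]),[.565,-.165,-np.pi/2]);print("chassis top",x[:2],np.degrees(x[2]),r)
M=[(.045,-.035,.008),(.045,.035,.008),(-.045,-.035,.008),(-.045,.035,.008),(-.042,-.024,.056),(-.042,.024,.056)]
x,r=fit("wrist",pb,M,k([(461,209),(358,208),(455,334),(357,333),(446,358),(370,358)]),[.62,.225,np.pi/2]);print("mod",x[:2],np.degrees(x[2]),r)
E
```

```text
chassis [ 0.56882695 -0.15983978] -87.86957950997221 [[0.6, 0.4], [-0.0, -0.8], [0.3, 0.4], [-0.6, -0.7], [-0.7, -0.3], [0.3, 1.4]]
chassis top [ 0.56673001 -0.16218677] -88.42889151936133 [[0.1, -0.3], [0.3, 0.5], [-0.5, 0.0], [0.1, -0.2]]
mod [0.62765903 0.22975248] 89.09465206751322 [[1.0, -0.8], [-1.4, -1.3], [0.2, 0.2], [0.2, 0.1], [0.4, 1.3], [-0.6, 0.6]]
```

```bash
cat >> h.py <<'E'
C=np.array([.568,-.1605]);YC=np.radians(-88.0)
def ch(x,y=0.,z=None):
    c,s=np.cos(YC),np.sin(YC);p=[C[0]+c*x-s*y,C[1]+s*x+c*y]
    return p+[z] if z is not None else p
E
python3 - <<'E'
from h import *
R=down(-0.9)
arm.goto([.6277,.2298,.10],R)
print(arm.line_to([.6277,.2298,.029],vel=.1,max_force=12))
arm.clamp(40); o=arm.observe();print(o["finger_gap"],o["gripper_force"],o["eef_pos"])
arm.line_to([.6277,.2298,.17],vel=.2); o=arm.observe();print(o["finger_gap"],o["contact_force"])
R=down(2.0)
arm.goto(ch(-.058,0,.17),R)
arm.line_to(ch(-.058,0,.055),vel=.12)
print(arm.line_to(ch(-.058,0,.037),vel=.03,max_force=6)); o=arm.observe();print(o["eef_pos"],o["contact_force"])
arm.ungrasp()
arm.line_to(ch(-.058,0,.18),vel=.25)
arm.goto(ch(-.045,0,.22),R); arm.hold(.3)
a,p=snap("wrist","w2.png"); o=arm.observe();print(p[0],p[1],o["time_s"])
cv2.imwrite("pics/v4.png",cv2.resize(a[60:340,100:420],(800,700))[:600] if 0 else cv2.resize(a[80:320,96:416],(800,600),interpolation=cv2.INTER_CUBIC))
import pickle;pickle.dump(p,open("p2.pkl","wb"))
E
```

```text
False
0.5562023906126616 43.738356828689575 [0.62804457 0.22996052 0.02975187]
0.5599927209150498 [-0.3567957  -0.0583061  -2.96704909]
True
[ 0.5661621  -0.10262893  0.04163245] [0.97401753 0.99550116 3.31022153]
[ 0.56551212 -0.11513635  0.21840757] [[-3.52050414e-02  9.99375644e-01 -2.98772768e-03]
 [ 9.99379830e-01  3.52071143e-02  6.44084979e-04]
 [ 7.48872111e-04 -2.96319975e-03 -9.99995329e-01]] 12.1333
```

View pics/v4.png

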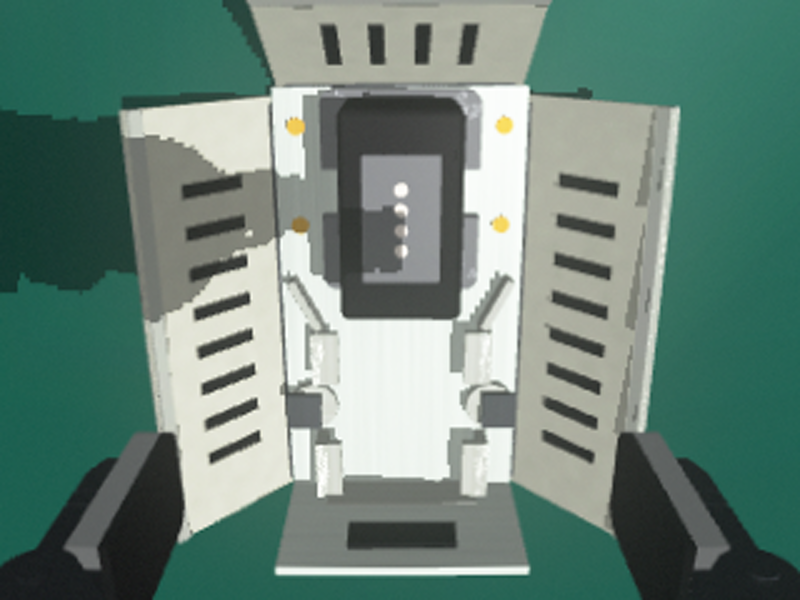

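The module stands on the bare floor with its foot spanning u≈320–481, ahead of the flares. Lip inner edges are at u≈338 and 465 (v 333), so it's nearly centred. I'll fit the relative pose from this single image.

```bash
python3 - <<'E'
from fit import *
p=pickle.load(open("p2.pkl","rb"))
k=lambda L:np.array(L)/2.5+[96,80]
P=[(-.102,-.056,.012),(-.102,.056,.012),(.0965,-.056,.012),(.0965,.056,.012),(.008,-.0295,.027),(.008,.0295,.027),(.096,-.0295,.027),(.096,.0295,.027)]
c,r=fit("wrist",p,P,k([(271,86),(528,86),(293,482),(512,482),(338,332),(465,332),(341,496),(463,496)]),[.568,-.16,-1.536]);print("chassis",c[:2],np.degrees(c[2]),r)
M=[(-.045,-.035,.020),(-.045,.035,.020),(.045,-.035,.02),(.045,.035,.02),(.042,-.024,.068),(.042,.024,.068)]
m,r=fit("wrist",p,M,k([(320,92),(481,92),(322,288),(478,288),(342,318),(463,318)]),[.566,-.1,-1.536]);print("mod",m[:2],np.degrees(m[2]),r)
d=m[:2]-c[:2];a=c[2];print("rel x,y",d@[np.cos(a),np.sin(a)],d@[-np.sin(a),np.cos(a)],np.degrees(m[2]-a))
E
```

```text
chassis [ 0.56912741 -0.15985833] -87.54627252686548 [[-0.0, 0.2], [0.4, -0.5], [0.4, -0.6], [-0.8, -1.1], [-0.4, 0.8], [0.2, 0.5], [0.8, 0.2], [-0.7, -0.0]]
mod [ 0.56694021 -0.10327099] -87.6988587914285 [[-0.7, -1.5], [1.0, -1.8], [1.2, 0.2], [-0.2, 0.0], [-0.2, 1.4], [-0.4, 1.2]]
rel x,y -0.05662909779619714 0.00023745121297519644 -0.15258626456302912
```

```bash
sed -i 's/^C=.*/C=np.array([.5684,-.1592]);YC=np.radians(-87.6)/' h.py; python3 - <<'E'
from h import *
R=down(2.4)
arm.goto(ch(-.0565,0,.12),R)
arm.line_to(ch(-.0565,0,.042),vel=.12,max_force=12)
arm.clamp(50); o=arm.observe();print(o["finger_gap"],o["eef_pos"])
def rel():
    o=arm.observe();d=o["eef_pos"][:2]-C;return [round(1000*(d@[np.cos(YC),np.sin(YC)]),1),round(1000*(d@[-np.sin(YC),np.cos(YC)]),1),o["eef_pos"][2].round(4),o["contact_force"].round(1)]
print(arm.line_to(ch(.008,0,.042),vel=.06,max_force=12),rel())
print(arm.line_to(ch(.0525,0,.042),vel=.04,max_force=30),rel(),arm.observe()["time_s"])
im,p=snap("wrist","w3.png");cv2.imwrite("pics/v5.png",cv2.resize(im[80:320,96:416],(800,600),interpolation=cv2.INTER_CUBIC))
E
```

```text
0.5519803714424804 [ 0.56669957 -0.10288663  0.04290044]
True [np.float64(0.7), np.float64(0.4), np.float64(0.0431), array([-0.9,  3. ,  3.4])]
False [np.float64(51.1), np.float64(0.7), np.float64(0.0431), array([-0.2,  5.5,  9.1])] 16.225
```

View pics/v5.png

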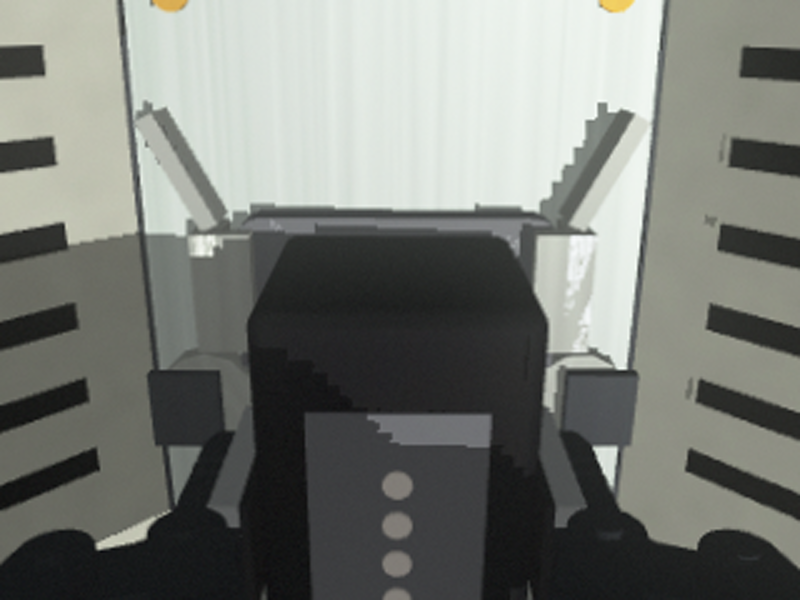

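The foot is under both lips, with its rear edge at v≈217 just proud of the lip ends at v≈235, as it should be at home. I'll release it, back off and check home position and rollers.

```bash
python3 - <<'E'
from h import *
import pickle
arm.ungrasp()
arm.line_to(ch(.051,0,.15),vel=.25)
arm.goto(ch(.025,0,.17),down(2.4)); arm.hold(.3)
im,p=snap("wrist","w4.png");cv2.imwrite("pics/v6.png",cv2.resize(im[130:310,136:376],(800,600),interpolation=cv2.INTER_CUBIC))
pickle.dump(p,open("p4.pkl","wb"));print(arm.observe()["time_s"])
E
```

```text
17.9333
```

View pics/v6.png

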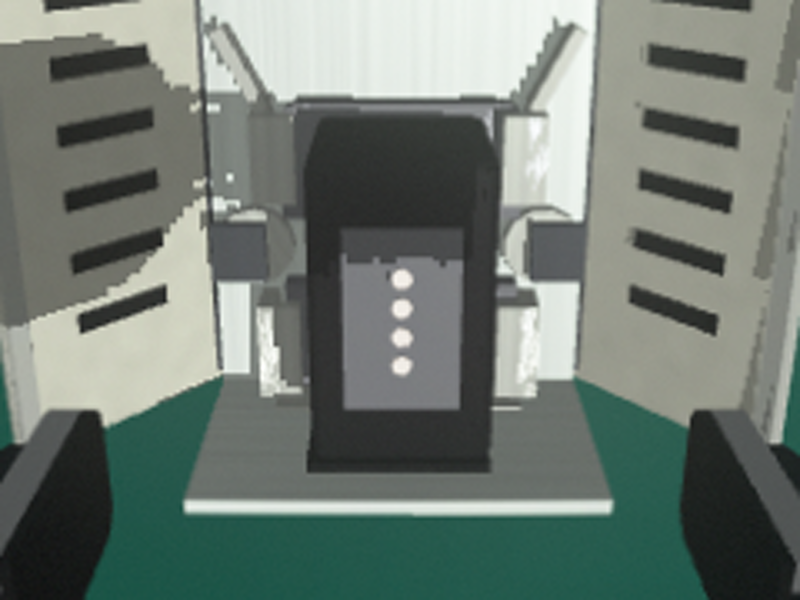

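```bash
python3 - <<'E'
from fit import *
p=pickle.load(open("p4.pkl","rb"))
def cc(L,z):
    w=px2w("wrist",np.array(L)*.3+[136,130],z,p)[:,:2]-C
    return (1000*np.c_[w@[np.cos(YC),np.sin(YC)],w@[-np.sin(YC),np.cos(YC)]]).round(1).tolist()
print("lip mouth ends (8,+-29.5)",cc([(295,110),(504,110)],.027))
print("foot rear (5)",cc([(300,99),(500,98)],.020))
print("block front top (92)",cc([(308,462),(491,462)],.068))
print("wall top inner/outer",cc([(186,500),(612,500)],.078))
print("rollers tip (out: 31)",cc([(293,240),(505,240)],.027))
for r in [(295,99)]: pass
E
```

```text
lip mouth ends (8,+-29.5) [[7.1, -28.1], [7.0, 29.6]]
foot rear (5) [[5.6, -27.3], [5.2, 29.1]]
block front top (92) [[93.3, -23.6], [93.3, 25.2]]
wall top inner/outer [[98.6, -54.9], [98.5, 56.1]]
rollers tip (out: 31) [[45.4, -29.9], [45.4, 31.2]]
```

The module is home to within about 1 mm and both roller tips are at about ±30–31 mm, so both are out in the notches. Next I'll push the panels up from outside with closed fingers, stopping on force.

```bash
cat >> h.py <<'E'
def rel():
    o=arm.observe();d=o["eef_pos"][:2]-C;return [float(round(1000*(d@[np.cos(YC),np.sin(YC)]),1)),float(round(1000*(d@[-np.sin(YC),np.cos(YC)]),1)),float(o["eef_pos"][2].round(4)),o["contact_force"].round(1).tolist(),o["time_s"]]
def push(start,end,f=25,vel=.06):
    R=down(2.4)
    arm.goto(ch(*start,.17),R)
    print("down",arm.line_to(ch(*start,.038),vel=.2,max_force=8),rel())
    print("push",arm.line_to(ch(*end,.038),vel=vel,max_force=f),rel())
E
python3 - <<'E'
from h import *
arm.clamp(20)
push((.02,.142),(.02,.068))
im,p=snap("scene","s5.png");cv2.imwrite("pics/v7.png",cv2.resize(im[150:300,130:330],(800,600),interpolation=cv2.INTER_CUBIC))
E
```

```text
down False [20.5, 142.5, 0.0397, [0.7, -0.2, 0.2], 20.1333]
push True [20.8, 92.0, 0.0459, [-0.3, 0.1, 5.1], 21.0583]
```

View pics/v7.png

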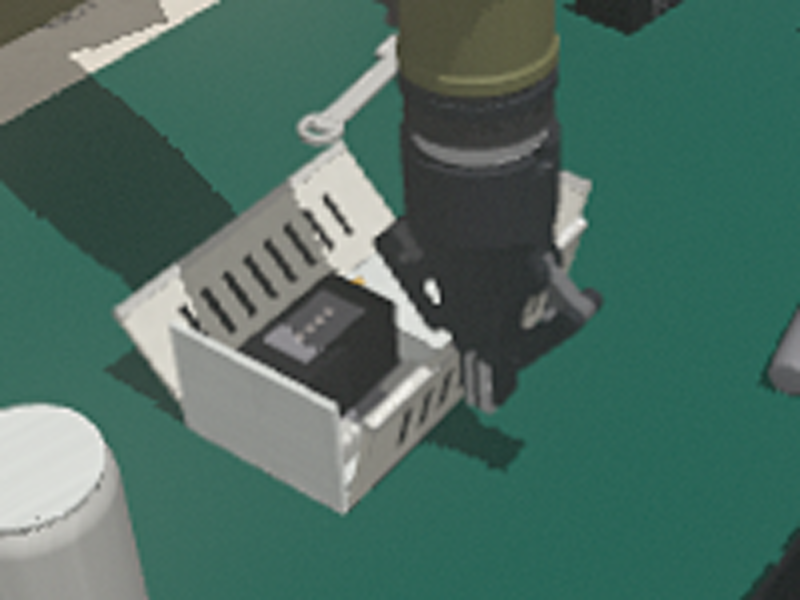

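The far panel is partly up, but its edge rode under the splayed finger linkage (tool z rose 6 mm), so the push stopped early. I'll turn the tool 90° so the flat side of the fingers does the pushing.

```bash
cat >> h.py <<'E'
def push2(start,end,yaw,z=.045,f=25,vel=.06,back=None):
    R=down(yaw)
    arm.goto(ch(*start,.17),R)
    print("down",arm.line_to(ch(*start,z),vel=.2,max_force=8),rel())
    print("push",arm.line_to(ch(*end,z),vel=vel,max_force=f),rel())
E
python3 - <<'E'
from h import *
arm.line_to(ch(.02,.135,.05),vel=.2);arm.line_to(ch(.02,.135,.12),vel=.3)
push2((.02,.13),(.02,.064),92.4,z=.048)
im,p=snap("scene","s6.png");cv2.imwrite("pics/v8.png",cv2.resize(im[150:300,130:330],(800,600),interpolation=cv2.INTER_CUBIC))
E
```

```text
down False [20.2, 130.7, 0.0489, [0.6, 0.3, -0.1], 24.0167]
push False [20.2, 71.0, 0.0493, [16.0, 1.0, -6.8], 25.2667]
```

View pics/v8.png

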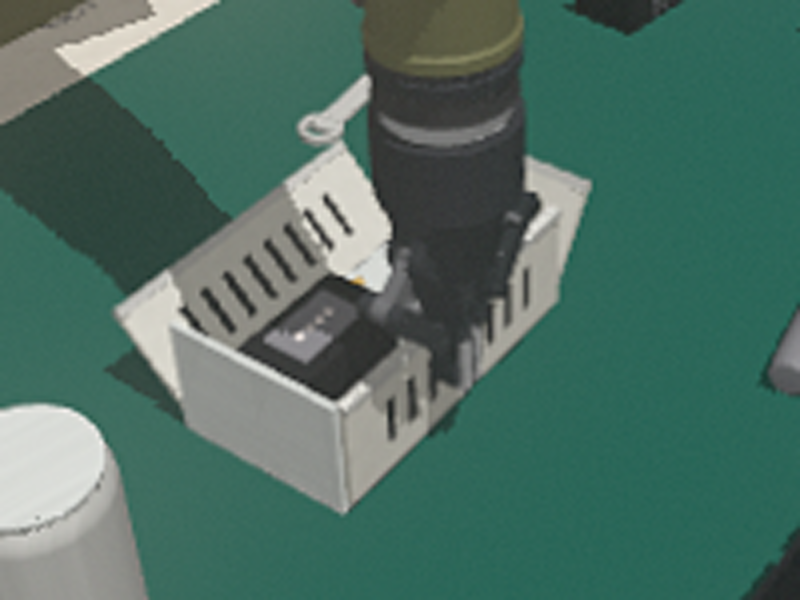

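The far panel now stands upright against its stop (tool at 71 mm with 16 N). I'll push the near and mouth panels the same way.

```bash
python3 - <<'E'
from h import *
arm.line_to(ch(.02,.10,.05),vel=.2);arm.line_to(ch(.02,.10,.17),vel=.3)
push2((.02,-.142),(.02,-.064),92.4)
arm.line_to(ch(.02,-.10,.05),vel=.2);arm.line_to(ch(.02,-.10,.17),vel=.3)
push2((-.19,0),(-.110,0),2.4)
arm.line_to(ch(-.15,0,.05),vel=.2);arm.line_to(ch(-.18,0,.2),vel=.3)
arm.goto(ch(-.05,0,.28),down(2.4));arm.hold(.3)
b,p=snap("wrist","w7.png");print(p[0].tolist())
im,_=snap("scene","s7.png")
o=np.hstack([cv2.resize(im[150:300,130:330],(400,300)),cv2.resize(b[80:320,96:416],(400,300))])
cv2.imwrite("pics/v9.png",o);print(rel())
E
```

```text
down False [20.4, -140.7, 0.0453, [-0.8, 0.0, 0.0], 27.9333]
push True [20.0, -71.2, 0.0469, [-2.0, 0.2, 7.2], 29.0167]
down False [-189.8, 0.8, 0.0458, [0.2, -0.4, 0.3], 32.3667]
push True [-116.5, 0.7, 0.0472, [-0.2, 1.5, 5.4], 33.575]
[0.5659323258637602, -0.10793269570535168, 0.27909977937391905]
[-50.9, -0.1, 0.2796, [0.2, -0.7, 0.0], 35.6083]
```

View pics/v9.png

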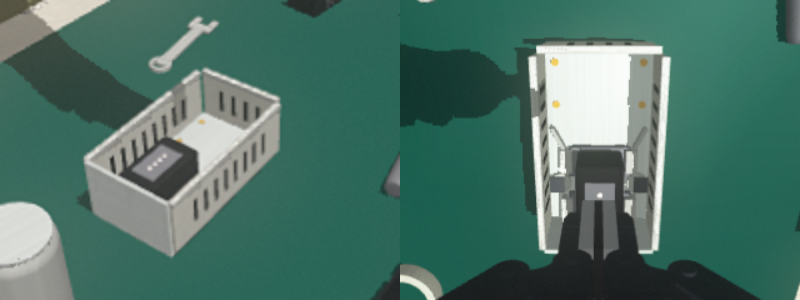

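```bash
python3 - <<'E'
from h import *
im=cv2.imread("pics/w7.png");o=arm.observe();p=(o["eef_pos"],o["tool_rot"])
# predicted edge mid-lines for hinge angles, overlay
def edge(y,z,ax):
    return [ (x,y) for x in (-.09,.06)]
v=im.copy()
def draw(a,col):
    r,zz=.070*np.cos(a),.008+.070*np.sin(a)+.0
    for L in ([(-.098,.058+r),(.098,.058+r)],[(-.098,-.058-r),(.098,-.058-r)],[(-.104-r,-.054),(-.104-r,.054)]):
        q=w2px("wrist",[ch(x,y,zz) for x,y in L],p); q=((q-[166,90])*5).round().astype(int)
        cv2.line(v,q[0].tolist(),q[1].tolist(),col,1)
v=cv2.resize(im[90:210,166:316],None,fx=5,fy=5)
draw(1.571,(0,0,255));draw(1.45,(255,0,0))
cv2.imwrite("pics/v10.png",v)
E
```

```text
(no output)
```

View pics/v10.png

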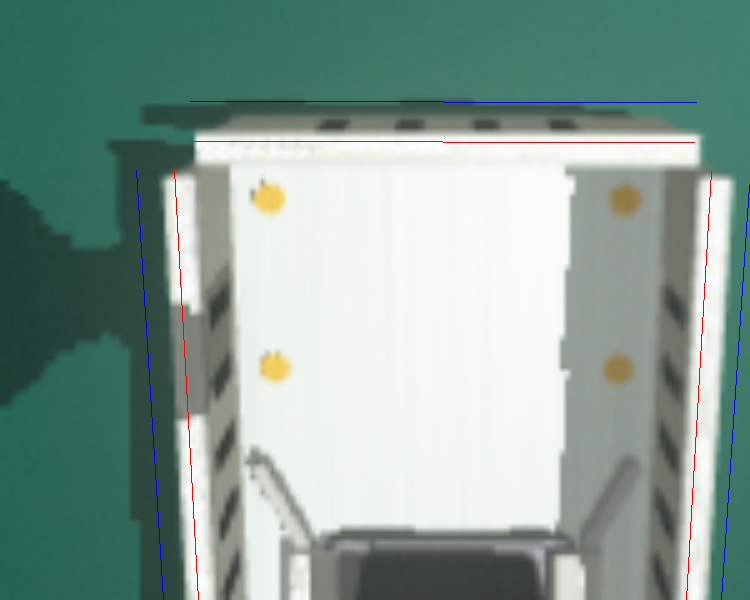

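All three edge beads lie on the predicted upright line (red) and well inside the 1.45 rad line (blue). The module is still home, so I'm handing in.

```bash
python3 -c "
from station import arm
print(arm.finish_job())"
```

```text
the job is handed in; nothing more can be done
None
```

I handed the job in at about 36 s of the 72 s allowed: the module is home with both rollers in its notches, and all three panels stand upright. That is from my own camera checks, as the hand-in returned no verdict, and I didn't re-measure the other bench items.

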